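# Free the print nest for changeover and hold its index plunger up

### The job

Get the printing jig ready for a nest change: slide the carriage along its rail by its block grip until the dark line on the carriage's edge is level with the steel pointer, and only then pull the round plunger knob straight up as far as it goes, against its spring. Finish while still holding the knob fully up, the pin clear of the nest and the carriage still at the pointer, so that a colleague can take the nest off. Leave the two white housings and the ink cup where they are.

Things in the scene. Friction and masses are not known exactly. Their poses are not given: they have to be found in the camera images.
- jig: Fixed printing jig: aluminium base plate 200 x 440 x 12 mm with a dark steel rail along its middle. Origin: centre of its underside, on the table. Its y axis runs along the rail; its x axis points across it, to the side where the pointer stands; z up. Position and yaw differ from run to run.
- carriage (a joint): Slide of the steel carriage (plate 110 mm across the rail, 220 mm along it, top 44 mm above the table) along the jig's +y; 0 to 0.18 m. Rail friction about 8 N: it stays where left, but a hard sideways push on anything it carries moves it. It carries the grip (-y end), the nest with an empty pocket (up to 66 mm high) and the plunger (+y end). It starts short of the pointer: move it towards +y.
- grip_centre (a point): Centre of the carriage's black upright block grip: 30 mm across the rail (jig x), 18 mm along it (jig y), 60 mm tall, foot 44 mm and top 104 mm above the table. Axes as the jig's. Rigid with the carriage; nothing as tall within 100 mm of it.
- carriage_line (a point): Outer end of the dark line across the carriage top, on its +x edge at mid-length, 44 mm above the table. Axes as the jig's. It lies 85 mm (along +y) from the grip's centre.
- pointer_tip (a point): Tip of the fixed steel pointer, a wedge on a dark clamp block (22 mm wide, 44 mm high) on the jig's +x side; it points to -x and ends 5 mm from the carriage's edge. Axes as the jig's. Its place along the rail differs from run to run. The carriage is in place when carriage_line and this tip have the same place along the jig's y (within 6 mm).
- plunger (a joint): Lift of the index plunger, straight up; 0 seated, 0.016 m fully back against its stop. A spring pulls it down: about 5 N at 0, 11 N at the top; let go, it snaps back. Its 8 mm steel pin sits 8 mm deep in the nest's hole.
- knob_centre (a point): Centre of the black round plunger knob, 26 mm in diameter, 24 mm tall, 122 mm above the table when seated; on the carriage's middle line, 160 mm (along +y) from the grip. Below it: a steel sleeve 18 mm in diameter (top 108 mm above the table) on a dark bridge, 82 mm across the rail, 22 mm along it, top 90 mm above the table.
- plunger_knob: The same knob; origin at the centre of its underside, z up.
- housing_a: Loose white plastic housing, 90 x 60 x 24 mm, lying flat by the jig; origin at the centre of its underside. To be left alone.
- housing_b: A second such housing, to be left alone.
- ink_cup: Loose steel ink cup, 72 mm in diameter, 46 mm tall, origin at the centre of its underside. To be left alone.

How it is judged (in metres and radians):
On the way, in this order (a step that is already met when the one before it is completed fails the run):
1. the carriage stands still with its line at the pointer, the plunger still seated (y of carriage_line in the frame of pointer_tip between -0.006 and 0.006 m and value of joint plunger below 0.006 m and velocity of joint carriage between -0.01 and 0.01 m/s), for 0.2 s.
2. the plunger is pulled fully up, held by the fingers (y of carriage_line in the frame of pointer_tip between -0.006 and 0.006 m and value of joint plunger above 0.0125 m and contact force between the fingers and plunger_knob above 1 N), for 0.2 s.
At the end, for the whole second after the job is handed in: The fingers hold the plunger knob up (at least 12.5 mm of its 16 mm lift), at rest, while the carriage's line stands within 6 mm of the pointer tip along the rail; this lasts through the final second (all of step 2 and velocity of joint plunger between -0.01 and 0.01 m/s); the arm keeps its last pose, push and grip.
It fails at once if the plunger is pulled (over 6 mm) while the carriage is more than 12 mm off the pointer (value of joint plunger above 0.006 m and (y of carriage_line in the frame of pointer_tip below -0.012 m or y of carriage_line in the frame of pointer_tip above 0.012 m)).
It fails at once if a bystander (housing_a) is moved more than 25 mm (distance of housing_a from where it was at the start of the episode above 0.025 m).
It fails at once if a bystander (housing_b) is moved more than 25 mm (distance of housing_b from where it was at the start of the episode above 0.025 m).
It fails at once if a bystander (ink_cup) is moved more than 25 mm (distance of ink_cup from where it was at the start of the episode above 0.025 m).
It also fails if it takes over 48 s, if anything falls off the work surface, if the arm or the gripper's body presses on something with over 40 N, if the wrist force passes 120 N, or if a joint passes its speed limit or range.

### The arm

A 6-joint arm with a two-finger parallel gripper is mounted at the origin on the work surface. World frame = base frame: x ahead of the robot, y to its left, z up, the work surface at z = 0. Lengths are in m, angles in degrees, forces in N, time in s.
With the tool pointing down it reaches from about 0.4 to 0.825 m from the base axis. Payload 7 kg.
Tool frame: the origin (TCP) lies at the very end of the fingers, on their centre line; the grasp point (between the pads) lies 19 mm behind it; z points along the fingers, y is the direction in which the jaws open and shut (so a half turn about z gives the same grasp; the last joint's range is limited). The gripper opens to 88 mm and grips with 3 to 60 N. Pads are 19 mm wide; open, the fingers measure 130 mm over their backs; the gripper's body (78 mm by 193 mm) begins 47 mm behind the grasp point.
Start: joints at [90.705, 20.546, 0.682, 0, -70.136, -16.507], TCP at [0.184, 0.649, 0.227] pointing down, gripper open.
Joint ranges: [-176.03, 176.03], [-82.01, 121.73], [-58.28, 71.71], [-173.87, 95.51], [-174.79, -0.11], [-173.66, 173.66]. Speed limits (degrees/s): [136.94, 136.94, 172.46, 180, 180, 180].

### API

Orientations are given as [roll, pitch, yaw] about the fixed x, y, z axes, in that order (R = Rz(yaw) Ry(pitch) Rx(roll)).
In Python, from plant import telemetry, snapshot, calibration, workorder gives the robot as it stands. The module is installed in compiled form; this text tells all that it offers.
- The arm moves only by the tool step_arm, never from a script. Its argument "plan" is text: rows parted by semicolons, each of 7 numbers parted by spaces: the finger opening in cm, from 0 to 8.76, then the shift along the tool's x, y, z in cm, then the turn, a rotation vector about the tool's x, y, z in degrees. A call has 1 to 12 rows; each row shifts and turns the commanded pose from where the row before left it, along the tool's axes as they then stand; what a row does not reach is not made up. A row lasts 1/12 s, in which the tool goes at most 41.7 mm and 7.16 degrees, less where a joint would pass 70% of its speed; a pose out of reach is approached as far as the arm can. A call with a gripper value outside its range is refused whole. The fingers move at their own pace and stop on an object; the grip force is fixed at half the most. Time passes only in rows, so rows that do not move let the fingers close. It gives the time, the measured TCP pose, the force and the opening at its end, in the units of the state.
- telemetry.get_obs(): the state, without advancing time (a new reading comes with each control period).
- snapshot(name): name is "side" or "top"; returns the picture (384x512x3 uint8, blue, green, red); there is no depth.
- calibration(name): a dict with "K" (3x3 intrinsics, pixels), "camera_from_world" (4x4, takes a point from world to camera coordinates). Camera axes: x right, y up, looking along -z (the intrinsics and any distortion apply to the point x, -y, -z); pixel columns grow to the right and rows downward; lengths in m; the calibration is good to about 2 mm. A picture is of the moment at which its call begins. calibration takes no time and is no camera call.
- workorder.close_job(): hands the job in, once; it reports no verdict.
The state is a dict: "clock": time; "joint_pos": joint angles; "qvel": joint speeds; "tau": joint torques, N m; "tool_pos": TCP position; "orientation": TCP orientation; "force": force on the tool from outside, world axes, zero at the start; "moment": the same for the moment, N m; "opening": finger opening in m.
Only numpy, scipy, OpenCV 4.12 (cv2) and the standard library are available. Lean on these libraries where they do the work, as an engineer would, in place of code of your own. Each camera call takes 0.05 s, during which the arm holds its last target.

## Working session

There is one attempt and no reset: what is moved stays moved. The work goes in short steps, Python scripts to look and compute and a tool call to move; the robot and the scene stay as the last step left them, time stands still between calls to the robot, and variables do not carry over. Pictures are saved under pics/ and viewed, and the job is handed in when it is done.

Besides the shell and the picture viewer there is one more tool, called after "Request:" as a command line: name --argument value ..., lists and objects as JSON in quotes. step_arm: Moves the arm, as the interface text tells. Its arguments: {"type":"object","properties":{"plan":{"type":"string"}},"required":["plan"]}

```bash
mkdir -p pics; python3 - <<'E'
from plant import telemetry, snapshot, calibration
import cv2
for n in("top","side"):
    cv2.imwrite(f"pics/{n}0.png",snapshot(n)); c=calibration(n); print(c)
print(telemetry.get_obs())
E
```

```text
{'K': array([[445.58040419,   0.        , 252.48003471],
       [  0.        , 445.58040419, 188.26749795],
       [  0.        ,   0.        ,   1.        ]]), 'camera_from_world': array([[-0.00954714, -0.99978483, -0.01841617,  0.10555073],
       [ 0.98231249, -0.01282135,  0.1868095 , -0.63853765],
       [-0.18700543, -0.01630693,  0.98222353, -0.91968463],
       [ 0.        ,  0.        ,  0.        ,  1.        ]])}
{'K': array([[412.80536972,   0.        , 260.02227031],
       [  0.        , 412.80536972, 192.0444561 ],
       [  0.        ,   0.        ,   1.        ]]), 'camera_from_world': array([[ 0.97856498, -0.20575174, -0.00876386, -0.59010604],
       [ 0.14146043,  0.64064689,  0.75469233, -0.22321691],
       [-0.14966472, -0.73975522,  0.65602034, -0.90106296],
       [ 0.        ,  0.        ,  0.        ,  1.        ]])}
{'clock': 0.1, 'joint_pos': array([ 9.07031613e+01,  2.05872296e+01,  6.35275742e-01, -1.75820613e-02,
       -7.01341351e+01, -1.65065187e+01]), 'qvel': array([-0.04974433, -0.05345284,  0.19460191,  0.07323999,  0.00911505,
        0.06862975]), 'tau': array([-1.14079296e-03, -5.84164453e+01,  2.93752688e+01,  7.01542765e+00,
        1.02698343e-02, -4.39613257e-05]), 'tool_pos': array([0.18373969, 0.64903239, 0.22568953]), 'orientation': array([ 1.79912762e+02, -8.61457875e-03, -1.58093380e+01]), 'force': array([-0.64884532,  0.24201826,  0.27266699]), 'moment': array([-0.05060859,  0.02097995,  0.03015999]), 'opening': 0.08772887970156436}
```

View pics/top0.png

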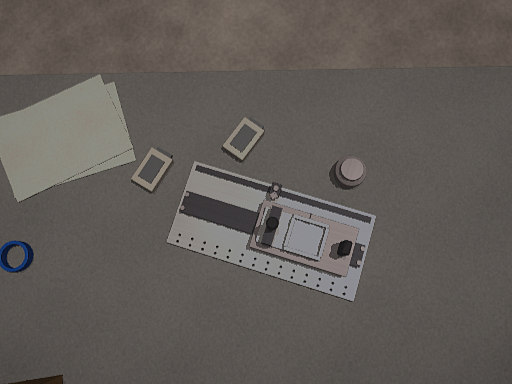

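View pics/side0.png

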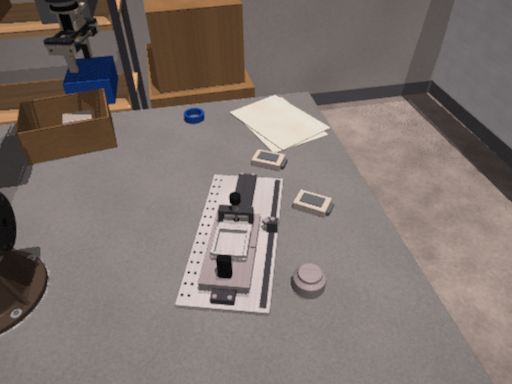

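The top view shows the grip at (345,247), the knob at (272,223) and the pointer near (274,191). The carriage line is near (310,215). I'll zoom in for exact pixels.

```bash
python3 - <<'E'
import cv2
a=cv2.imread("pics/top0.png")[150:305,165:385]
b=cv2.imread("pics/side0.png")[165:310,175:335]
cv2.imwrite("pics/topc.png",cv2.resize(cv2.convertScaleAbs(a,alpha=1.6),None,fx=3.6,fy=3.6,interpolation=2))
cv2.imwrite("pics/sidec.png",cv2.resize(cv2.convertScaleAbs(b,alpha=1.6),None,fx=4,fy=4,interpolation=2))
E
```

```text
(no output)
```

View pics/topc.png

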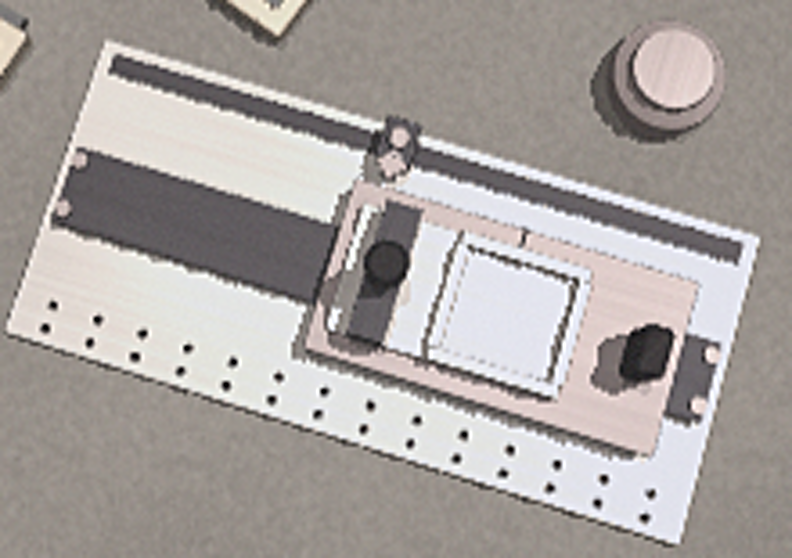

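View pics/sidec.png

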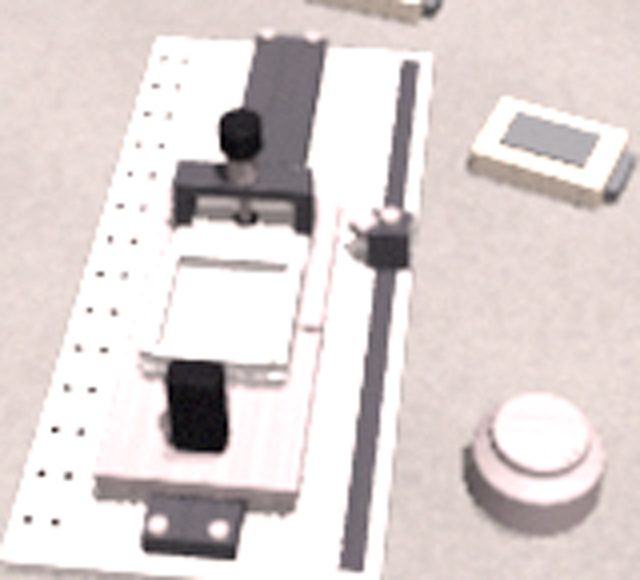

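```bash
python3 - <<'E'
import cv2,numpy as np
a=cv2.imread("pics/top0.png")[175:225,255:325]
b=cv2.imread("pics/side0.png")[205:255,240:290]
a=cv2.resize(cv2.convertScaleAbs(a,alpha=1.1),None,fx=8,fy=8,interpolation=0)
b=cv2.resize(cv2.convertScaleAbs(b,alpha=1.3),None,fx=8,fy=8,interpolation=0)
p=np.zeros((800,560,3),np.uint8);p[:400]=a;p[400:,:400]=b
cv2.imwrite("pics/ptr.png",p)
E
```

```text
(no output)
```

View pics/ptr.png

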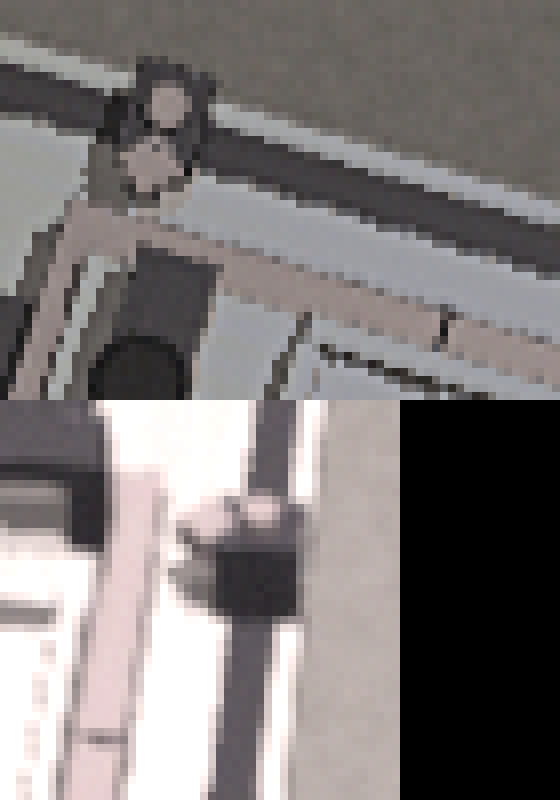

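```bash
cat > h.py <<'E'
import numpy as np,cv2
from plant import calibration
C={n:calibration(n) for n in("top","side")}
def P(n):
    c=C[n]; return c["K"]@np.diag([1,-1,-1])@c["camera_from_world"][:3]
def proj(n,X):
    p=P(n)@np.append(X,1); return p[:2]/p[2]
def ray(n,uv,z):
    p=P(n); u,v=uv
    A=np.array([p[0]-u*p[2],p[1]-v*p[2]])
    return np.append(np.linalg.solve(A[:,:2],-(A[:,2]*z+A[:,3])),z)
def tri(a,b):
    X=cv2.triangulatePoints(P("top"),P("side"),np.array(a,float),np.array(b,float)).ravel();return X[:3]/X[3]
E
python3 - <<'E'
from h import *
np.set_printoptions(precision=4,suppress=True)
T=lambda x,y:(x/3.6+164.6,y/3.6+149.6)
S=lambda x,y:(x/4+174.6,y/4+164.6)
ct=[ray("top",T(*p),.012) for p in[(107,40),(758,236),(681,545),(7,333)]]
print(np.array(ct)); c=np.mean(ct,0)
print("len",[np.linalg.norm(ct[i]-ct[i-1]) for i in range(4)])
yv=(ct[0]-ct[1]+ct[3]-ct[2])[:2]; yv/=np.linalg.norm(yv); xv=np.array([yv[1],-yv[0]])
print("yaw of jig y",np.degrees(np.arctan2(*yv[::-1])))
cs=[ray("side",S(*p),.012) for p in[(157,36),(432,50),(383,579)]];print(np.array(cs))
def J(X): d=X[:2]-c[:2]; return np.array([d@xv,d@yv,X[2]])
pt=(273.8,199.9);ps=(261.9,220.4);lt=(310.4,213.1);ls=(255.4,247.0)
for nm,X in dict(ptri=tri(pt,ps),pt=ray("top",pt,.044),ps=ray("side",ps,.044),ltri=tri(lt,ls),lt=ray("top",lt,.044),ls=ray("side",ls,.044),
 knobt=ray("top",T(386,264),.134),knobs=ray("side",S(241,135),.122),gript=ray("top",T(653,340),.104),
 grips=ray("side",S(196,370),.104),
 ).items(): print(nm,X,J(X))
E
```

```text
[[ 0.7167  0.235   0.012 ]
 [ 0.5831 -0.1795  0.012 ]
 [ 0.3939 -0.1211  0.012 ]
 [ 0.5272  0.2954  0.012 ]]
len [np.float64(0.1988180953764506), np.float64(0.4354636732796665), np.float64(0.19800507018963806), np.float64(0.4373518550940584)]
yaw of jig y 72.1963138764014
[[ 0.5298  0.3006  0.012 ]
 [ 0.72    0.242   0.012 ]
 [ 0.5884 -0.1738  0.012 ]]
ptri [0.6173 0.0513 0.0448] [0.0609 0.0131 0.0448]
pt [0.616  0.0514 0.044 ] [0.0597 0.0128 0.044 ]
ps [0.6191 0.0523 0.044 ] [0.0624 0.0146 0.044 ]
ltri [ 0.5859 -0.0289  0.0448] [ 0.0556 -0.0728  0.0448]
lt [ 0.5854 -0.029   0.044 ] [ 0.0551 -0.0731  0.044 ]
ls [ 0.5868 -0.0281  0.044 ] [ 0.0562 -0.0719  0.044 ]
knobt [0.5546 0.059  0.134 ] [-0.0011  0.0013  0.134 ]
knobs [0.5575 0.059  0.122 ] [0.0016 0.0022 0.122 ]
gript [ 0.5128 -0.0927  0.104 ] [ 0.0055 -0.1559  0.104 ]
grips [ 0.5086 -0.0931  0.104 ] [ 0.0017 -0.1576  0.104 ]
```

The jig checks out: edges are 198 x 437 mm, and the line-to-pointer gap is about 86 mm from both cameras. In jig coordinates the grip is at (0, -0.158) and the knob at (0, 0.002). I'll move towards the grip, with tool x = jig x, tool y = -jig y, and jaws along the rail.

Request:
step_arm --plan "8.7 2.2 2.5 0 0 0 2;8.7 2.5 2.9 0 0 0 0;8.7 2.5 2.9 0 0 0 0;8.7 2.5 2.9 0 0 0 0;8.7 2.5 2.9 0 0 0 0;8.7 2.5 2.9 0 0 0 0;8.7 2.5 2.9 0 0 0 0;8.7 2.5 2.9 0 0 0 0;8.7 2.5 2.9 0 0 0 0;8.7 2.5 2.9 0 0 0 0;8.7 2.5 2.9 0 0 0 0;8.7 2.5 2.9 0 0 0 0"

```text
clock: 1.1
tool_pos: [0.3625, 0.2297, 0.2266]
orientation: [-180.0, 0.0, -17.8]
force: [1.1, 0.7, 0.4]
opening: 0.0864
```

```bash
cat >> h.py <<'E'
from plant import telemetry
from scipy.spatial.transform import Rotation as Ro
c0=np.array([0.5552,0.0574]); th=np.radians(72.2)
yv=np.array([np.cos(th),np.sin(th)]); xv=np.array([yv[1],-yv[0]])
def W(x,y,z): return np.append(c0+x*xv+y*yv,z)
def J(X): d=np.asarray(X)[:2]-c0; return np.array([d@xv,d@yv,X[2]])
def st(tgt=None):
    np.set_printoptions(precision=4,suppress=True)
    o=telemetry.get_obs(); p=o["tool_pos"]; print(o["clock"],"jig",J(p),"rpy",o["orientation"],"F",o["force"],"open",o["opening"])
    if tgt is not None:
        R=Ro.from_euler("xyz",o["orientation"],degrees=True)
        print("tool shift cm",R.inv().apply(W(*tgt)-p)*100)
E
python3 - <<'E'
from h import *
ct=np.array([[ 0.7167,0.235],[0.5831,-0.1795],[0.3939,-0.1211],[0.5272,0.2954]]);print(ct.mean(0))
st((0,-.158,.16))
E
```

```text
[0.555225 0.05745 ]
1.1 jig [-0.2361  0.1051  0.2266] rpy [-179.9858    0.0034  -17.7738] F [1.0962 0.6742 0.383 ] open 0.08637504696646851
tool shift cm [23.5998 26.327   6.6491]
```

Request:
step_arm --plan "6 2.5 2.8 0 0 0 0;6 2.5 2.8 0 0 0 0;6 2.5 2.8 0 0 0 0;6 2.5 2.8 0 0 0 0;6 2.5 2.8 0 0 0 0;6 2.5 2.8 0 0 0 0;6 2.5 2.8 0 0 0 0;6 2.5 2.8 0 0 0 0;6 2 2.2 2 0 0 0;6 1 1.1 2.5 0 0 0;6 0 0 1 0 0 0;6 0 0 0 0 0 0"

```text
clock: 2.1
tool_pos: [0.5009, -0.0844, 0.1685]
orientation: [179.9, 0.3, -18.0]
force: [-1.7, -0.3, 0.1]
opening: 0.0598
```

```bash
python3 - <<'E'
from h import *
st((0,-.158,.076))
from plant import snapshot
import cv2
for n in("top","side"):
    cv2.imwrite(f"pics/{n}1.png",snapshot(n))
a=cv2.imread("pics/top1.png")[150:305,165:385]
b=cv2.imread("pics/side1.png")[165:310,175:335]
cv2.imwrite("pics/1.png",np.hstack([cv2.resize(a,None,fx=2,fy=2,interpolation=2),cv2.resize(b,(342,310),interpolation=2)]))
E
```

```text
2.1 jig [-0.0084 -0.1517  0.1685] rpy [179.8672   0.3147 -17.9615] F [-1.7357 -0.3306  0.07  ] open 0.059802715704787165
tool shift cm [0.89   0.6111 9.2451]
```

View pics/1.png

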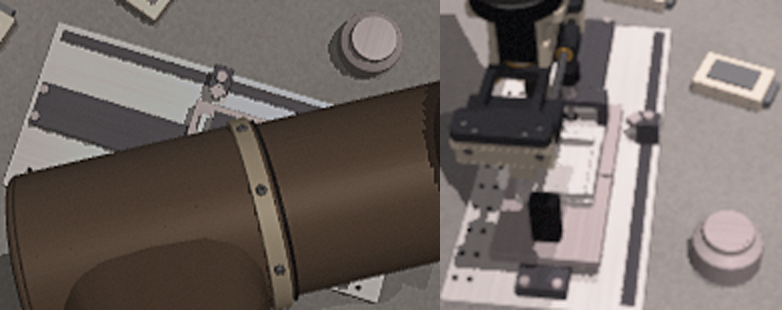

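```bash
python3 - <<'E'
from h import *
st((0,-.158,.076))
o=telemetry.get_obs()["tool_pos"]
print(proj("side",o),proj("side",o+[0,0,.066]),proj("side",W(0,-.158,.104)))
E
```

```text
2.2 jig [-0.007  -0.1499  0.1717] rpy [179.9611   0.036  -17.7919] F [0.3282 0.0331 0.7156] open 0.059764265961072864
tool shift cm [0.7042 0.7996 9.5701]
[217.5389 231.077 ] [214.8001 206.2064] [222.7462 257.2311]
```

View pics/side1.png

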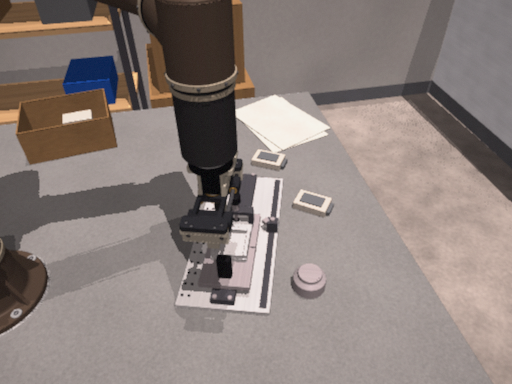

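```bash
python3 - <<'E'
import cv2
b=cv2.imread("pics/side1.png")[150:300,165:295]
cv2.imwrite("pics/1b.png",cv2.resize(cv2.convertScaleAbs(b,alpha=1.8,beta=10),None,fx=4,fy=4,interpolation=2))
E
```

```text
(no output)
```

View pics/1b.png

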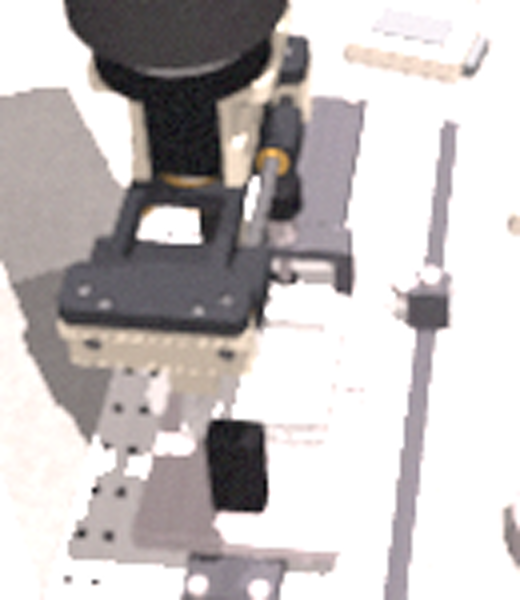

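```bash
python3 - <<'E'
from h import *
f=lambda x,y,z:(proj("side",W(x,y,z))-[165,150])*4
for x in(-.046,.032):
  for z in(.238,.26): print(x,z,f(x,-.2465,z))
print(f(-.007,-.18,.172))
E
```

```text
-0.046 0.238 [ 64.17454404 375.3350819 ]
-0.046 0.26 [ 56.94822586 339.14881263]
0.032 0.238 [248.73893962 388.84757104]
0.032 0.26 [245.42684071 352.59988368]
[198.5792754  369.98476496]
```

The gripper outline matches its predicted position, so the calibration holds. Next I centre and descend over the grip.

Request:
step_arm --plan "6 0.35 0.4 1 0 0 0;6 0.35 0.4 1 0 0 0;6 0 0 1 0 0 0;6 0 0 1 0 0 0;6 0 0 1 0 0 0;6 0 0 1 0 0 0;6 0 0 1 0 0 0;6 0 0 1 0 0 0;6 0 0 1 0 0 0;6 0 0 0.6 0 0 0;6 0 0 0 0 0 0;6 0 0 0 0 0 0"

```text
clock: 3.2
tool_pos: [0.507, -0.0932, 0.0753]
orientation: [180.0, 0.0, -17.8]
force: [-0.3, 1.0, 0.5]
opening: 0.0604
```

```bash
python3 - <<'E'
from h import *
st((0,-.158,.076))
E
```

```text
3.2 jig [ 0.0002 -0.1581  0.0753] rpy [179.9712   0.0357 -17.7952] F [-0.2644  0.9708  0.4577] open 0.06043013805688831
tool shift cm [-0.0191 -0.0141 -0.0741]
```

Request:
step_arm --plan "1 0 0 0 0 0 0;1 0 0 0 0 0 0;1 0 0 0 0 0 0;1 0 0 0 0 0 0;1 0 0 0 0 0 0;1 0 0 0 0 0 0;1 0 0 0 0 0 0;1 0 0 0 0 0 0;1 0 0 0 0 0 0"

```text
clock: 3.95
tool_pos: [0.5071, -0.0932, 0.0757]
orientation: [180.0, -0.0, -17.8]
force: [0.3, -0.8, 1.5]
opening: 0.0178
```

```bash
python3 - <<'E'
from h import *
st((0,-.158,.076))
E
```

```text
3.95 jig [ 0.0003 -0.1581  0.0757] rpy [179.9925  -0.0011 -17.803 ] F [ 0.348  -0.8462  1.5108] open 0.017829638639216744
tool shift cm [-0.0254 -0.0139 -0.0349]
```

Grip held at 17.8 mm, which is the right width. I'll slide most of the way (8.2 cm), then look.

Request:
step_arm --plan "1 0 -0.4 0 0 0 0;1 0 -0.8 0 0 0 0;1 0 -0.9 0 0 0 0;1 0 -0.9 0 0 0 0;1 0 -0.9 0 0 0 0;1 0 -0.9 0 0 0 0;1 0 -0.9 0 0 0 0;1 0 -0.9 0 0 0 0;1 0 -0.8 0 0 0 0;1 0 -0.5 0 0 0 0;1 0 -0.3 0 0 0 0;1 0 0 0 0 0 0"

```text
clock: 4.95
tool_pos: [0.5322, -0.0155, 0.0757]
orientation: [179.9, 0.0, -17.8]
force: [-0.1, -4.3, 2.7]
opening: 0.018
```

```bash
python3 - <<'E'
from h import *
st((0,-.072,.0757))
from plant import snapshot
for n in("top","side"): cv2.imwrite(f"pics/{n}2.png",snapshot(n))
st()
a=cv2.imread("pics/top2.png")[160:260,235:365]
b=cv2.imread("pics/side2.png")[185:275,205:305]
a=cv2.resize(cv2.convertScaleAbs(a,alpha=1.1),None,fx=5,fy=5,interpolation=0)
b=cv2.resize(cv2.convertScaleAbs(b,alpha=1.2),None,fx=6,fy=6,interpolation=0)
cv2.imwrite("pics/2a.png",a);cv2.imwrite("pics/2b.png",b)
E
```

```text
4.95 jig [ 0.0004 -0.0764  0.0757] rpy [179.9332   0.0056 -17.7833] F [-0.0764 -4.3063  2.7119] open 0.01799675004317421
tool shift cm [-0.0382 -0.4418 -0.0049]
5.05 jig [ 0.0004 -0.0764  0.0757] rpy [179.9694  -0.0048 -17.7968] F [ 0.26   -3.4126  0.6915] open 0.017996455100537868
```

View pics/2a.png

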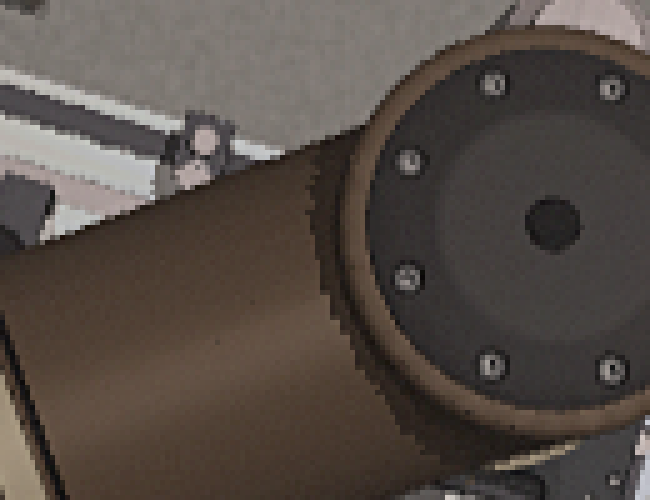

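View pics/2b.png

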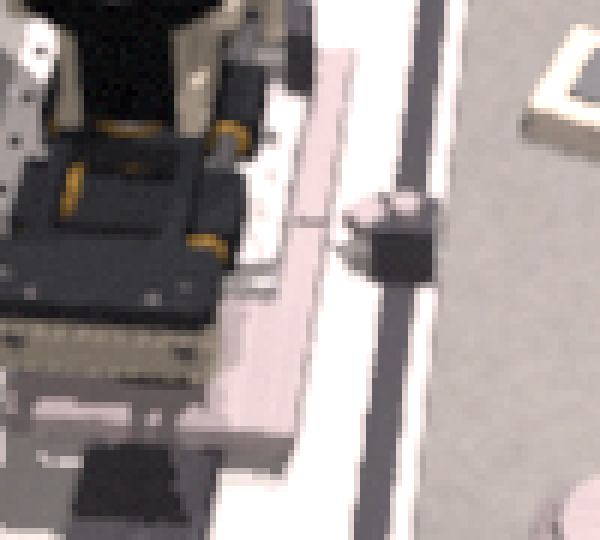

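```bash
python3 - <<'E'
from h import *
f=lambda u,v:(u/6+204.6,v/6+184.6)
for p in[(326,221),(300,219),(342,215),(342,220)]: print(p,J(ray("side",f(*p),.044)))
g=lambda u,v:(u/8+239.6,(v-400)/8+204.6)
print(J(ray("side",g(126,740),.044)),J(ray("side",g(175,525),.044)))
# predicted pixel of line if gap is d
for y in(.0130,.009):print(proj("side",W(.055,y,.044))*6-np.array([204.6,184.6])*6,proj("side",W(.060,y,.044))*6-np.array([204.6,184.6])*6)
E
```

```text
(326, 221) [0.05558077 0.01046566 0.044     ]
(300, 219) [0.0449891  0.01060472 0.044     ]
(342, 215) [0.06167428 0.01448443 0.044     ]
(342, 220) [0.06196087 0.0116437  0.044     ]
[ 0.05612098 -0.07210392  0.044     ] [0.06129977 0.0151678  0.044     ]
[325.23228206 216.48102201] [337.51618925 217.30815979]
[324.18743852 223.46888718] [336.50778384 224.30143176]
```

The remaining gap is about 4 mm in both estimates, so I'll finish the slide.

Request:
step_arm --plan "1 0 -0.2 0 0 0 0;1 0 -0.2 0 0 0 0;1 0 0 0 0 0 0;1 0 0 0 0 0 0;1 0 0 0 0 0 0;1 0 0 0 0 0 0;1 0 0 0 0 0 0"

```text
clock: 5.63
tool_pos: [0.5333, -0.012, 0.0757]
orientation: [180.0, -0.0, -17.8]
force: [0.8, -6.8, 1.1]
opening: 0.018
```

```bash
python3 - <<'E'
from h import *
from plant import snapshot
st((0,-.072,.0757))
b0=snapshot("side");cv2.imwrite("pics/side3.png",b0)
b=b0[200:245,235:285]
cv2.imwrite("pics/3b.png",cv2.resize(cv2.convertScaleAbs(b,alpha=1.0),None,fx=12,fy=12,interpolation=0))
E
```

```text
5.6333 jig [ 0.0004 -0.0728  0.0757] rpy [179.9521  -0.0025 -17.8097] F [ 0.8439 -6.7863  1.0628] open 0.01799984502653711
tool shift cm [-0.0397 -0.077  -0.0038]
```

View pics/3b.png

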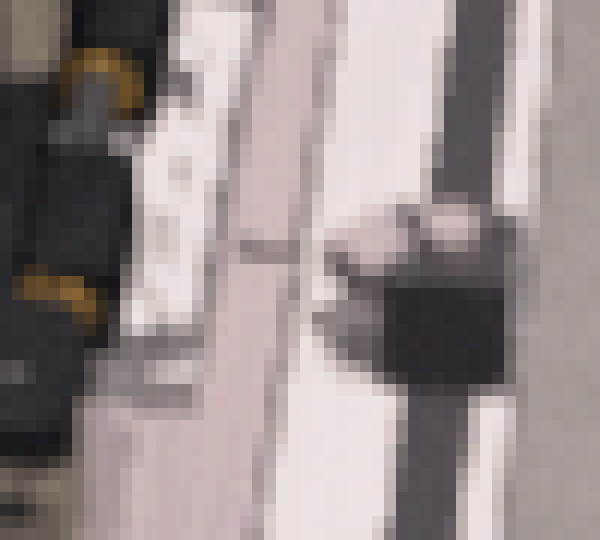

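```bash
python3 - <<'E'
from h import *
g=lambda u,v:(u/12+234.6,v/12+199.6)
for p in[(298,252),(240,246),(325,255),(385,287),(505,290),(520,215)]: print("side",p,J(ray("side",g(*p),.044)))
t=lambda u,v:(u/8+254.6,v/8+174.6)
for p in[(138,60),(215,78),(190,165),(167,104),(152,165),(147,195),(150,205),(443,310),(440,340)]: print("top",p,J(ray("top",t(*p),.044)))
E
```

```text
side (298, 252) [0.05649023 0.01341771 0.044     ]
side (240, 246) [0.04460095 0.01401457 0.044     ]
side (325, 255) [0.06201918 0.01308166 0.044     ]
side (385, 287) [0.07493114 0.00519427 0.044     ]
side (505, 290) [0.09898705 0.00663325 0.044     ]
side (520, 215) [0.10046933 0.0282979  0.044     ]
top (138, 60) [0.09716107 0.02868259 0.044     ]
top (215, 78) [0.09855014 0.00658157 0.044     ]
top (190, 165) [0.07279076 0.00619036 0.044     ]
top (167, 104) [0.08750509 0.01729755 0.044     ]
top (152, 165) [0.06968181 0.01631551 0.044     ]
top (147, 195) [0.06115189 0.01520232 0.044     ]
top (150, 205) [0.05869586 0.01359101 0.044     ]
top (443, 310) [ 0.05432131 -0.07224902  0.044     ]
top (440, 340) [ 0.04605527 -0.07374101  0.044     ]
```

Line and pointer look nearly level. However, the 22 mm clamp block measures y = 0.0065..0.0285 in both views, so the tip is probably near 0.016, while the line is near 0.013. I'll nudge the carriage 3 mm further.

Request:
step_arm --plan "1 0 -0.2 0 0 0 0;1 0 -0.1 0 0 0 0;1 0 0 0 0 0 0;1 0 0 0 0 0 0;1 0 0 0 0 0 0;1 0 0 0 0 0 0;1 0 0 0 0 0 0"

```text
clock: 6.27
tool_pos: [0.5342, -0.0093, 0.0757]
orientation: [179.9, 0.0, -17.8]
force: [1.0, -6.8, 1.8]
opening: 0.0176
```

```bash
python3 - <<'E'
from h import *
from plant import snapshot
st()
st((0,-.072,.0757))
b0=snapshot("side");cv2.imwrite("pics/side4.png",b0)
b=b0[200:245,235:285]
cv2.imwrite("pics/4b.png",cv2.resize(cv2.convertScaleAbs(b,alpha=1.0),None,fx=12,fy=12,interpolation=0))
E
```

```text
6.2667 jig [ 0.0004 -0.0699  0.0757] rpy [179.9397   0.0018 -17.8079] F [ 0.9782 -6.846   1.8149] open 0.017624876592480854
6.2667 jig [ 0.0004 -0.0699  0.0757] rpy [179.9397   0.0018 -17.8079] F [ 0.9782 -6.846   1.8149] open 0.017624876592480854
tool shift cm [-0.038   0.2082 -0.0036]
```

View pics/4b.png

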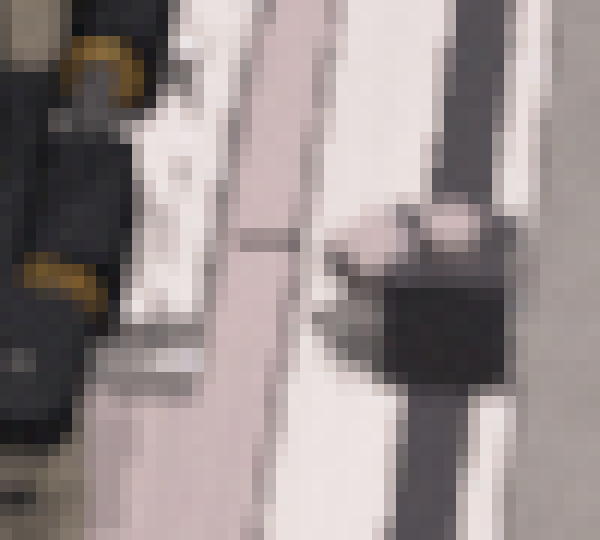

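The line is at v≈240 and the wedge tip at about v≈245-250, so they are level to within about 2 mm. I'll release and rise.

Request:
step_arm --plan "6 0 0 0 0 0 0;6 0 0 0 0 0 0;6 0 0 0 0 0 0;6 0 0 0 0 0 0;6 0 0 0 0 0 0;6 0 0 -1 0 0 0;6 0 0 -1.5 0 0 0;6 0 0 -1.5 0 0 0;6 0 0 -1.5 0 0 0;6 0 0 -1.5 0 0 0;6 0 0 -1.4 0 0 0;6 0 0 0 0 0 0"

```text
clock: 7.32
tool_pos: [0.5361, -0.008, 0.1633]
orientation: [-179.9, -0.3, -17.8]
force: [0.7, 0.2, -0.5]
opening: 0.0597
```

```bash
python3 - <<'E'
from h import *
from plant import snapshot
st((0,.090,.103))
b0=snapshot("side");cv2.imwrite("pics/side5.png",b0)
b=b0[160:290,185:295]
cv2.imwrite("pics/5b.png",cv2.resize(cv2.convertScaleAbs(b,alpha=1.0),None,fx=4.5,fy=4.5,interpolation=0))
E
```

```text
7.3167 jig [ 0.0018 -0.0681  0.1633] rpy [-179.8543   -0.2685  -17.7608] F [ 0.7283  0.1746 -0.5337] open 0.059728787856920054
tool shift cm [ -0.2018 -15.7969   6.0726]
```

View pics/5b.png

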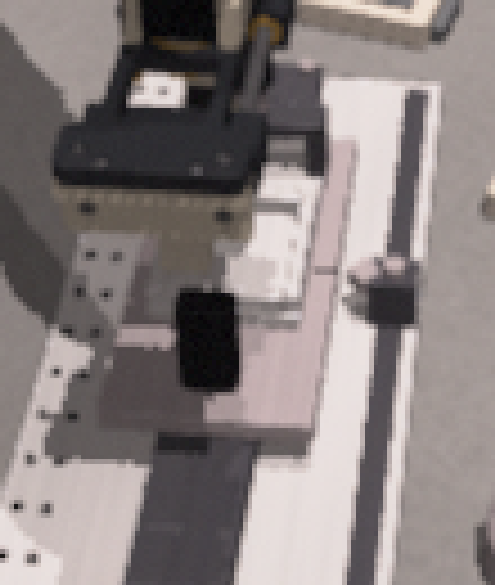

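Request:
step_arm --plan "6 0 -1 0 0 0 0;6 0 -2 0 0 0 0;6 0 -2 0 0 0 0;6 0 -2 0 0 0 0;6 0 -2 0 0 0 0;6 0 -2 0 0 0 0;6 0 -2 0 0 0 0;6 0 -1.5 0 0 0 0;6 0 -1 0 0 0 0;6 0 -0.3 0 0 0 0;6 0 0 0 0 0 0;6 0 0 0 0 0 0"

```text
clock: 8.37
tool_pos: [0.5823, 0.1416, 0.1593]
orientation: [180.0, 0.0, -17.8]
force: [0.1, -0.5, -0.3]
opening: 0.0598
```

```bash
python3 - <<'E'
from h import *
from plant import snapshot
st((0,.090,.103))
for n in("top","side"): cv2.imwrite(f"pics/{n}6.png",snapshot(n))
a=cv2.imread("pics/top6.png")[150:305,165:385]
b=cv2.imread("pics/side6.png")[160:290,185:295]
cv2.imwrite("pics/6.png",np.hstack([cv2.resize(a,None,fx=2,fy=2,interpolation=2),cv2.resize(b,(330,310),interpolation=2)]))
E
```

```text
8.3667 jig [0.0001 0.0884 0.1593] rpy [179.9703   0.0313 -17.8121] F [ 0.133  -0.4534 -0.2993] open 0.05975341963841597
tool shift cm [-0.003  -0.1621  5.6321]
```

View pics/6.png

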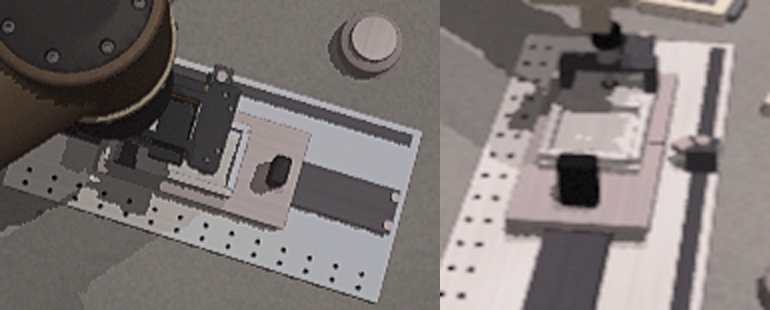

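```bash
python3 - <<'E'
from h import *
T=lambda x,y:(x/3.6+164.6,y/3.6+149.6)
print("start corners",J(ray("top",T(698,283),.044)),J(ray("top",T(655,457),.044)))
a=cv2.imread("pics/top6.png")[205:270,290:330]
b=cv2.imread("pics/side6.png")[200:245,235:285]
a=cv2.resize(a,None,fx=8,fy=8,interpolation=0);b=cv2.resize(b,None,fx=9,fy=9,interpolation=0)
p=np.zeros((520,770,3),np.uint8);p[:520,:320]=a;p[:405,320:770]=b;cv2.imwrite("pics/6c.png",p)
E
```

```text
start corners [ 0.05397971 -0.18269958  0.044     ] [-0.05429031 -0.1847125   0.044     ]
```

View pics/6c.png

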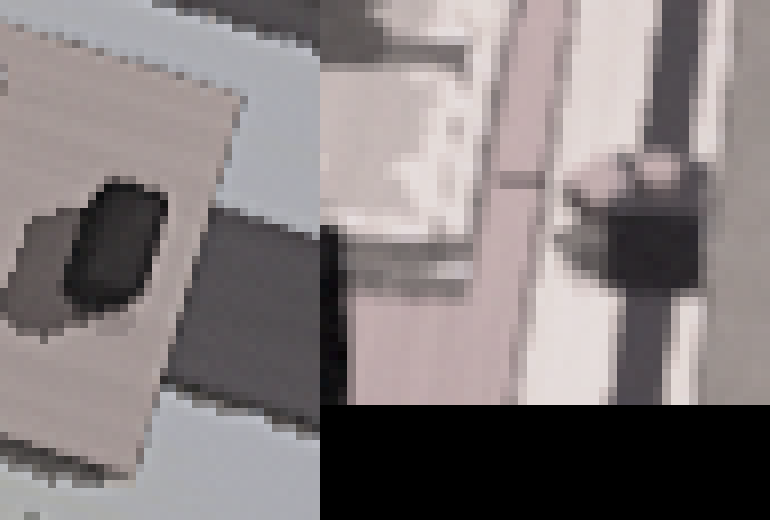

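```bash
python3 - <<'E'
from h import *
for p in[(320.2,216.7),(306.2,264.6)]: print(J(ray("top",p,.044)))
g=lambda u,v:((u-320)/9+234.6,v/9+199.6)
for p in[(545,182),(500,180)]:print(J(ray("side",g(*p),.044)))
E
```

```text
[ 0.05378299 -0.09581019  0.044     ]
[-0.05559197 -0.09503011  0.044     ]
[0.05661533 0.01611533 0.044     ]
[0.04440613 0.01572611 0.044     ]
```

The line sits at y≈0.015-0.016 in both views, against a tip at 0.013-0.017, so it is in place. Now I descend on the knob.

Request:
step_arm --plan "6 0 -0.1 0.8 0 0 0;6 0 -0.06 0.8 0 0 0;6 0 0 0.8 0 0 0;6 0 0 0.8 0 0 0;6 0 0 0.8 0 0 0;6 0 0 0.8 0 0 0;6 0 0 0.6 0 0 0;6 0 0 0.2 0 0 0;6 0 0 0 0 0 0;6 0 0 0 0 0 0"

```text
clock: 9.3
tool_pos: [0.5833, 0.1436, 0.1036]
orientation: [180.0, -0.0, -17.8]
force: [-0.4, -0.8, 0.4]
opening: 0.0601
```

```bash
python3 - <<'E'
from h import *
st((0,.090,.103))
E
```

```text
9.3 jig [0.0004 0.0907 0.1036] rpy [179.9982  -0.0072 -17.7938] F [-0.3832 -0.7816  0.419 ] open 0.06010937219064136
tool shift cm [-0.0386  0.0671  0.0604]
```

Good. Closing on the knob.

Request:
step_arm --plan "2 0 0.05 0 0 0 0;2 0 0 0 0 0 0;1 0 0 0 0 0 0;1 0 0 0 0 0 0;1 0 0 0 0 0 0;1 0 0 0 0 0 0;1 0 0 0 0 0 0;1 0 0 0 0 0 0;1 0 0 0 0 0 0"

```text
clock: 10.05
tool_pos: [0.583, 0.143, 0.1037]
orientation: [180.0, -0.0, -17.8]
force: [-0.5, -0.7, 0.6]
opening: 0.0252
```

```bash
python3 - <<'E'
from h import *
st((0,.090,.103))
from plant import snapshot
b=snapshot("side")[200:245,235:285]
cv2.imwrite("pics/7.png",cv2.resize(b,None,fx=9,fy=9,interpolation=0))
E
```

```text
10.05 jig [0.0003 0.09   0.1037] rpy [180.      -0.0045 -17.8025] F [-0.5076 -0.6874  0.5618] open 0.025188031137233856
tool shift cm [-0.028   0.0044  0.0687]
```

View pics/7.png

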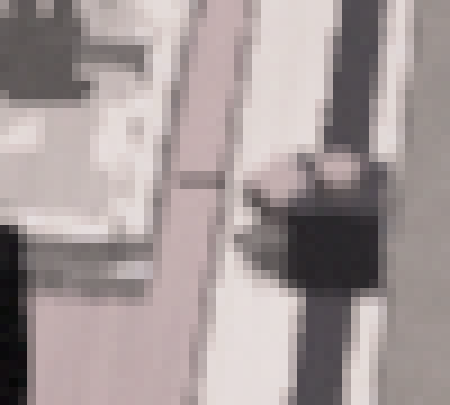

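The knob is held at 25.2 mm and the line is still level with the tip. Now I pull up.

Request:
step_arm --plan "1 0 0 -0.2 0 0 0;1 0 0 -0.2 0 0 0;1 0 0 -0.2 0 0 0;1 0 0 -0.2 0 0 0;1 0 0 -0.2 0 0 0;1 0 0 -0.2 0 0 0;1 0 0 -0.2 0 0 0;1 0 0 -0.15 0 0 0;1 0 0 0 0 0 0;1 0 0 0 0 0 0;1 0 0 0 0 0 0;1 0 0 0 0 0 0"

```text
clock: 11.1
tool_pos: [0.5829, 0.143, 0.1188]
orientation: [180.0, 0.0, -17.8]
force: [4.1, -0.1, -11.0]
opening: 0.0251
```

```bash
python3 - <<'E'
from h import *
st((0,.090,.1197))
E
```

```text
11.1 jig [0.0002 0.09   0.1188] rpy [179.9903   0.0139 -17.8055] F [  4.0624  -0.0943 -11.0038] open 0.02513909940010512
tool shift cm [-0.0163  0.0006 -0.0853]
```

The lift is 15.1 mm at 11 N, which matches the spring near the top. I'll go 1 mm more to the stop and check.

Request:
step_arm --plan "1 0 0 -0.1 0 0 0;1 0 0 0 0 0 0;1 0 0 0 0 0 0;1 0 0 0 0 0 0;1 0 0 0 0 0 0;1 0 0 0 0 0 0"

```text
clock: 11.6
tool_pos: [0.5828, 0.1431, 0.1198]
orientation: [180.0, 0.0, -17.8]
force: [5.3, 0.4, -13.8]
opening: 0.0249
```

```bash
python3 - <<'E'
from h import *
from plant import snapshot
st()
b=snapshot("side");cv2.imwrite("pics/side8.png",b)
x=cv2.resize(b[200:245,235:285],None,fx=8,fy=8,interpolation=0)
y=cv2.resize(b[150:220,195:265],(360,360),interpolation=2)
cv2.imwrite("pics/8.png",np.hstack([x,y]));st()
E
```

```text
11.6 jig [0.0001 0.09   0.1198] rpy [179.9898   0.0195 -17.8053] F [  5.3295   0.3539 -13.7953] open 0.02492388500772196
11.65 jig [0.0001 0.09   0.1199] rpy [179.993    0.0161 -17.8025] F [  4.1171   0.5884 -14.4944] open 0.025251914193306385
```

View pics/8.png

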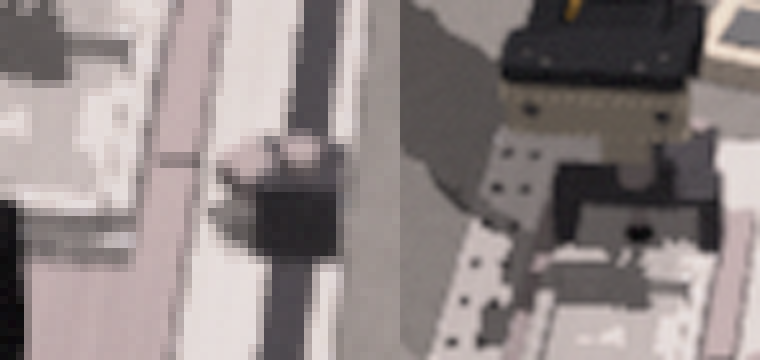

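```bash
python3 -c "
from plant import workorder
print(workorder.close_job())
from h import *; st()"
```

```text
the job is handed in; nothing more can be done
None
the job is handed in; nothing more can be done
```

The job is handed in, with the gripper still holding the plunger knob fully up and the carriage at the pointer. No verdict is reported, so the figures below are my own last checks.

- **Carriage:** I slid it about 88 mm by its grip. Before I gripped the knob, the line read 14.6 mm (top camera) and 15.9 mm (side camera) along the rail, in jig coordinates.
- **Pointer:** its tip was blurred, and my readings ranged from 13 to 17 mm. The line should therefore be within about 2–3 mm of the tip, inside the 6 mm limit. The last side picture still shows them level.
- **Plunger:** the hand rose 16.2 mm and the pull reached 14 N, more than the spring's 11 N, so the knob is against its stop. The fingers stood steady at about 25 mm on the knob. The last picture shows what looks like the open nest hole.
- **Bystanders:** nothing I did went near the two housings or the ink cup. I did not measure their positions again at the end.

The clock was at about 11.7 s of the 48 s allowed.

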